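# Seat the die pack and hold the sunken register key

## Robot

A 7-joint arm with a two-finger parallel gripper is mounted at the origin on a cart in front of the work surface, level with it; the furniture and walls round the work are solid. World frame = base frame: x ahead of the robot, y to its left, z up, the work surface at z = 0. Lengths are in m, angles in rad, forces in N, time in s.
With the tool pointing down it reaches from about 0.4 to 0.85 m from the base axis. Payload 4.5 kg.
Tool frame: the origin (TCP) lies on the centre line of the jaws, within the pads' length; the fingertips stand 11 mm ahead of it and the grasp point (between the pads) lies 8 mm behind it; z points along the fingers, y is the direction in which the jaws open and shut (so a half turn about z gives the same grasp; the last joint's range is limited). The gripper opens to 88 mm and grips with 3 to 60 N. Pads are 18 mm wide; open, the fingers measure 123 mm over their backs; the gripper's body (75 mm by 187 mm) begins 45 mm behind the grasp point.
Start: joints at [1.191, 0.689, -0.195, 1.565, 0.157, 0.902, -0.215], TCP at [0.251, -0.572, 0.25] pointing down, gripper open.
Joint ranges: [-3.01, 3.01], [-0.46, 2.08], [-1.47, 1.51], [0.13, 2.56], [-1, 4.14], [0.04, 2.09], [-2.66, 2.66]. Speed limits (rad/s): [2.57, 2.57, 3.14, 3.14, 3.14, 3.14, 3.14].

## Interface

Orientations are given as a unit quaternion [x, y, z, w].
In Python, from plant import r, snapshot gives the robot as it stands.
- The arm moves only by the tool drive_tool, never from a script. Its argument "commands" is a list of rows, each an object of numbers: "wx", "wy", "wz": the turn, a rotation vector about the tool's x, y, z in rad; "dx", "dy", "dz": the shift along the tool's x, y, z in m; "claw": the opening, from 0 (shut) to 1 (fully open). A call has 1 to 12 rows; each row shifts and turns the commanded pose from where the row before left it, along the tool's axes as they then stand; what a row does not reach is not made up. A row lasts 1/10 s, in which the tool goes at most 50 mm and 8.59 degrees, less where a joint would pass 70% of its speed; a pose out of reach is approached as far as the arm can. A call is refused whole if a number of a shift passes 0.05 or a number of a turn 0.15, either way. A call with a gripper value outside its range is refused whole. The fingers move at their own pace and stop on an object; "grip_force" is the grip in N (left out, the last holds). Time passes only in rows, so rows that do not move let the fingers close. It gives the time, the measured TCP pose, the force and the opening at its end, in the units of the state.
- r.get_state(): the state, without advancing time (a new reading comes with each control period).
- snapshot(name): name is "scene" or "top" or "wrist"; returns a dict with "color" (480x640x3 uint8, red, green, blue), "fx", "fy", "cx", "cy" (pixels), "world_to_cam" (4x4, takes a point from world to camera coordinates); the wrist camera has in their place "T_tool_cam" (4x4, takes a point from camera to tool coordinates, whose origin is the TCP and whose axes are the flange's). Camera axes: x right, y up, looking along -z (the intrinsics and any distortion apply to the point x, -y, -z); pixel columns grow to the right and rows downward; lengths in m; the calibration is good to about 2 mm. A picture is of the moment at which its call begins: read the wrist's pose just before it. There is no depth.
- r.finish_job(): hands the job in, once; it reports no verdict.
The state is a dict: "clock": time; "q": joint angles; "qd": joint speeds; "joint_torque": joint torques, N m; "tool_pos": TCP position; "eef_rot": TCP orientation; "contact_force": force on the tool from outside, world axes, zero at the start; "moment": the same for the moment, N m; "opening": opening from 0.0 (shut) to 1.0 (fully open).
Only numpy, scipy, OpenCV 4.12 (cv2) and the standard library are available. Lean on these libraries where they do the work, as an engineer would, in place of code of your own. Each camera call takes 0.05 s, during which the arm holds its last target. There are 200 camera calls.

## Task

With the fingertips, push the waffle pack along its nest until it is fully home against the end stop; push it only, do not lift it. Then reach down into the round well of its key box, press the sunken key all the way down, hold it there for at least a second, and let it come up again. Leave the key in the square well and the other things on the bench alone.

Things in the scene. Friction and masses are not known exactly. Their poses are not given: they have to be found in the camera images.
- pack_centre (a point): Centre (half-way up) of the waffle pack: a loose black die tray with a clip across it, 51 x 54 mm (x, y) and 9 mm high, about 40 g, lying flat in the nest between its rails; it reaches 25.4 mm from this point along x, either way. Axes as the nest's, within a few degrees.
- nest: The nest: fixed aluminium base plate 160 (x) x 82 (y) x 4 mm with two steel guide rails along x, 59 mm apart inside, their tops 10 mm above the worktop. At its +x end stands a cross-wise end stop, face at x = +68 mm; the -x end, towards the robot, is open. Origin: centre of the plate's underside, on the worktop; x points along the rails to the stop, z up.
- pack_home (a point): Fixed point of the nest where the pack's centre lies when the pack is home against the end stop: 42.5 mm ahead of the nest's origin in its x, 8.5 mm above the worktop; axes as the nest's. The stop is 16 mm high above the worktop, with a small black sensor block on its middle up to 26 mm.
- round_box: The key box with the round well: grey, 96 x 96 x 40 mm, fixed to the worktop. A round well 48 mm wide goes straight down from the middle of its top to a floor 7 mm above the worktop; a white key stands sunken in it. Origin: centre of the underside; z up, x and y along its sides. The two boxes and the nest stand side by side in any order.
- round_key_top (a point): Centre of the top of the key in the round well, a plain white disc of 30 mm diameter; moves with the key. Up, it lies 18 mm above the worktop, 22 mm below the rim of the well. Axes as the box.
- round_key (a joint): Travel of the round key in m: 0 = up, 0.005 = fully down. A spring pushes it up: about 1.8 N to start it, 4.8 N to hold it fully down.
- square_box: The other key box, with the square well: grey, 96 x 96 x 40 mm, fixed to the worktop. A square well 44 mm wide goes straight down from the middle of its top to a floor 7 mm above the worktop; a white key stands sunken in it. Origin: centre of the underside; z up, x and y along its sides. The two boxes and the nest stand side by side in any order.
- square_key_top (a point): Centre of the top of the key in the square well, a plain white square of 27 mm; moves with the key. Not to be pressed. Height and axes as for the round one.
- square_key (a joint): Travel of the square key in m: 0 = up, 0.005 = fully down; same spring.
- tweezers: Bystander: loose steel tweezers lying on the worktop, 18 x 125 x 10 mm, long along y; origin at the middle of the underside.
- loupe: Bystander: loose folding loupe lying on the worktop, 52 x 30 x 16 mm; origin at the middle of the underside.
- objective: Bystander: loose black microscope objective standing on the worktop, 47 mm diameter, 43 mm high; origin at the middle of the underside.
Things that resemble listed ones, but are neither listed nor needed, are in the scene too. Leave any blue or turquoise look-alike of the part that bears pack_centre alone.

How it is judged:
On the way, in this order (a step that is already met when the one before it is completed fails the run):
1. the pack is pushed home against the end stop (x of pack_centre in the frame of pack_home above -0.003 m and y of pack_centre in the frame of pack_home between -0.006 and 0.006 m and z of pack_centre in the frame of pack_home below 0.003 m and angle between pack_centre's own z axis and vertical below 0.05 rad), for 0.2 s.
2. the sunken key in the round well is held fully down for a second, with the pack home (value of joint round_key above 0.004 m and x of pack_centre in the frame of pack_home above -0.004 m and y of pack_centre in the frame of pack_home between -0.006 and 0.006 m and z of pack_centre in the frame of pack_home below 0.003 m and angle between pack_centre's own z axis and vertical below 0.05 rad), for 0.95 s.
At the end, for the whole second after the job is handed in: The pack lies flat in the nest within 4 mm of the end stop (3 mm when it is first pushed home) and within 6 mm of its middle line, at rest; both keys are up again (within 1 mm) (x of pack_centre in the frame of pack_home above -0.004 m and y of pack_centre in the frame of pack_home between -0.006 and 0.006 m and z of pack_centre in the frame of pack_home below 0.003 m and angle between pack_centre's own z axis and vertical below 0.05 rad and linear speed of pack below 0.02 m/s and value of joint each of round_key, square_key below 0.001 m); the robot touches nothing.
It fails at once if the pack is lifted or tipped (more than 6 mm or 0.15 rad) (z of pack_centre in the frame of pack_home above 0.006 m or angle between pack_centre's own z axis and vertical above 0.15 rad).
It fails at once if the key in the square well is pressed (more than 2 mm) (value of joint square_key above 0.002 m).
It fails at once if the round key is pressed (more than 2 mm) before the pack is home (value of joint round_key above 0.002 m and not (x of pack_centre in the frame of pack_home above -0.005 m and y of pack_centre in the frame of pack_home between -0.006 and 0.006 m and z of pack_centre in the frame of pack_home below 0.003 m and angle between pack_centre's own z axis and vertical below 0.05 rad)).
It fails at once if a bystander (tweezers, loupe, objective) is moved more than 15 mm (distance of any of tweezers, loupe, objective from where it was at the start of the episode above 0.015 m).
It also fails if it takes over 48 s, if anything falls off the work surface, if the arm or the gripper's body presses on something with over 40 N, if the wrist force passes 120 N, or if a joint passes its speed limit or range.

## Working session

There is one attempt and no reset: what is moved stays moved. The work goes in short steps, Python scripts to look and compute and a tool call to move; the robot and the scene stay as the last step left them, time stands still between calls to the robot, and variables do not carry over. Pictures are saved under pics/ and viewed, on a budget of 10 in all, crops included, one or two more only if the job needs it, and the job is handed in when it is done.

Besides the shell and the picture viewer there is one more tool, called after "Request:" as a command line: name --argument value ..., lists and objects as JSON in quotes. drive_tool: Moves the arm, as the interface text tells. Its arguments: {"type":"object","properties":{"commands":{"type":"array","items":{"type":"object","properties":{"wx":{"type":"number"},"wy":{"type":"number"},"wz":{"type":"number"},"dx":{"type":"number"},"dy":{"type":"number"},"dz":{"type":"number"},"claw":{"type":"number"}}}},"grip_force":{"type":"number"}},"required":["commands"]}

```bash
ls; mkdir -p pics
python3 - <<'E'
from plant import r, snapshot
import cv2,pickle
s=r.get_state(); print(s)
for n in ("top","scene"):
    d=snapshot(n); cv2.imwrite(f"pics/{n}0.png",d["color"][:,:,::-1]); pickle.dump(d,open(f"{n}0.pkl","wb"))
    print(n,{k:v for k,v in d.items() if k!="color"})
E
```

```text
pics
{'clock': 0.0, 'q': array([ 1.19077898,  0.6900022 , -0.19455291,  1.56631158,  0.15731648,
        0.90253018, -0.21506972]), 'qd': array([-9.35206840e-04,  3.60746915e-04,  5.24922748e-04, -8.90427009e-04,
       -9.76455335e-04,  9.80669576e-05,  1.49890516e-03]), 'joint_torque': array([ 3.15486568e-04, -5.27562189e+01, -1.26658145e+00, -1.53428864e+01,
       -5.25982899e-02,  6.58830293e-03,  2.05284255e-04]), 'tool_pos': array([ 0.25104278, -0.57170134,  0.2489083 ]), 'eef_rot': array([ 9.78654727e-01,  2.05509281e-01, -2.50860285e-04, -8.92911060e-04]), 'contact_force': array([-0.00485923,  0.07550905, -0.21348844]), 'moment': array([0.05093326, 0.05108969, 0.00080402]), 'opening': 0.9997685817412924}
top {'fx': 513.4202154190674, 'fy': 513.4202154190674, 'cx': 312.5318485168845, 'cy': 243.24204040809255, 'world_to_cam': array([[-0.01601   , -0.99984594, -0.00719491, -0.05920027],
       [ 0.99562606, -0.01660403,  0.09194054, -0.55997967],
       [-0.09204584, -0.00569147,  0.9957385 , -1.2817152 ],
       [ 0.        ,  0.        ,  0.        ,  1.        ]])}
scene {'fx': 484.0222335294963, 'fy': 484.0222335294963, 'cx': 327.36631622378525, 'cy': 240.3603750743047, 'world_to_cam': array([[-6.35949281e-01, -7.71730854e-01, -2.45735082e-05,
         2.97904618e-01],
       [ 3.63219212e-01, -2.99340990e-01,  8.82307642e-01,
        -2.78314711e-01],
       [-6.80911386e-01,  5.61093985e-01,  4.70673161e-01,
        -5.35659207e-01],
       [ 0.00000000e+00,  0.00000000e+00,  0.00000000e+00,
         1.00000000e+00]])}
```

View pics/top0.png

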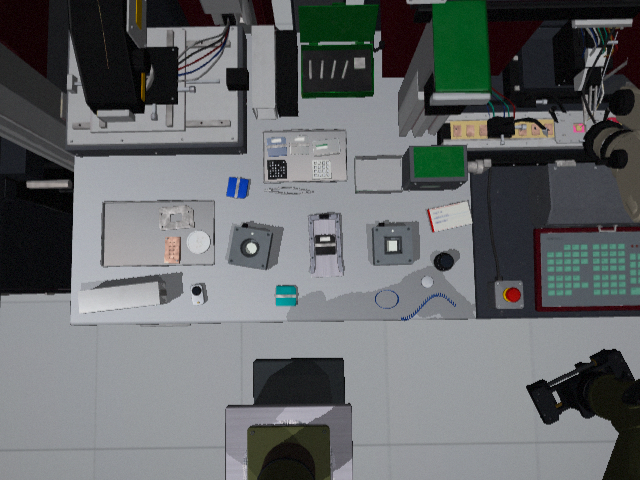

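View pics/scene0.png

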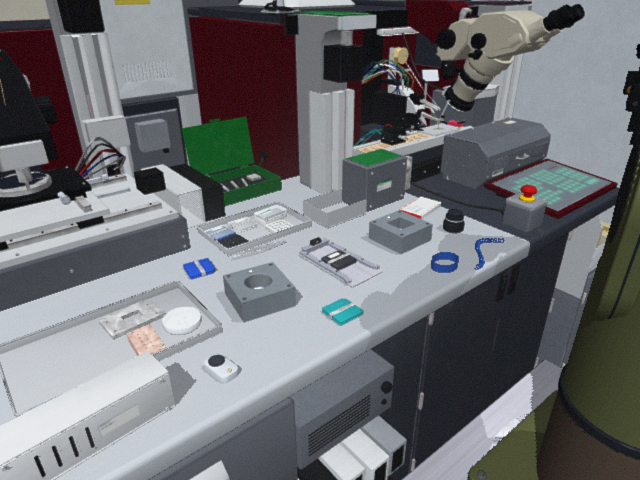

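The top view shows the nest at about (325,244) with the black pack near (325,243). The round-well box is at (251,246), slightly rotated, and the square-well box is at (393,243). The tweezers (292,189), loupe (197,293) and objective (443,261) are clear of the work. The blue and turquoise look-alikes sit at (238,187) and (287,295).

```bash
cat > h.py <<'E'
import numpy as np,cv2,pickle
def ray(d,u,v,z,W=None):
    W=d["world_to_cam"] if W is None else W
    R,t=W[:3,:3],W[:3,3]; c=-R.T@t
    w=R.T@np.array([(u-d["cx"])/d["fx"],-(v-d["cy"])/d["fy"],-1])
    return c+w*(z-c[2])/w[2]
def proj(d,p):
    q=d["world_to_cam"][:3,:3]@np.array(p)+d["world_to_cam"][:3,3]
    return d["cx"]+d["fx"]*q[0]/-q[2], d["cy"]-d["fy"]*q[1]/-q[2]
E
python3 - <<'E'
from h import *
d=pickle.load(open("top0.pkl","rb"))
im=d["color"][:,:,::-1]
c=im[200:290,220:420]; cv2.imwrite("pics/c0.png",cv2.resize(c,None,fx=4,fy=4,interpolation=cv2.INTER_CUBIC))
for n,u,v,z in [("nest",326,244,.004),("pack",325,243,.013),("round",251,246,.018),("sq",393,243,.018),("obj",443,261,.04),("loupe",197,293,.01),("tweez",292,189,.005),("turq",287,295,.01)]:
    print(n,ray(d,u,v,z).round(3))
E
```

```text
nest [ 0.558 -0.103  0.004]
pack [ 0.56  -0.1    0.013]
round [0.555 0.089 0.018]
sq [ 0.557 -0.274  0.018]
obj [ 0.507 -0.395  0.04 ]
loupe [0.437 0.229 0.01 ]
tweez [ 0.704 -0.017  0.005]
turq [ 0.429 -0.001  0.01 ]
```

View pics/c0.png

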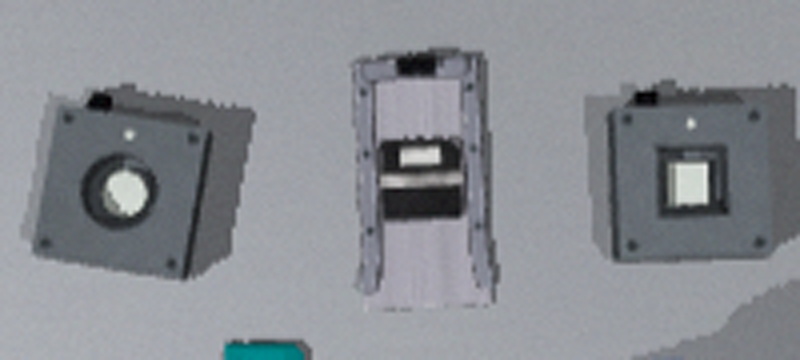

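The crop confirms the layout. The nest rails are nearly along world x, the pack spans rows 140–218 of the crop (mid-nest), and the stop with its black sensor is at the far (+x) end. The round box is on the left. I'll move over the nest for a closer wrist view.

Request:
drive_tool --commands '[{"dx": 0.035,"dy": -0.03,"claw": 0},{"dx": 0.035,"dy": -0.03,"claw": 0},{"dx": 0.035,"dy": -0.03,"claw": 0},{"dx": 0.035,"dy": -0.03,"claw": 0},{"dx": 0.035,"dy": -0.03,"claw": 0},{"dx": 0.035,"dy": -0.03,"claw": 0},{"dx": 0.035,"dy": -0.03,"claw": 0},{"dx": 0.035,"dy": -0.03,"claw": 0},{"dx": 0.035,"dy": -0.03,"claw": 0},{"dx": 0.035,"dy": -0.03,"claw": 0},{"dx": 0.035,"dy": -0.03,"claw": 0}]' --grip_force 20

```text
validation failed for argument at $.co...
```

Request:
drive_tool --commands '[{"wz": 0.14},{"wz": 0.14},{"wz": 0.12},{},{}]'

```text
validation failed for argument at $.co...
```

Run:
```python
from plant import r, snapshot
from h import *
s=r.get_state(); d=snapshot("wrist"); d["s"]=s
pickle.dump(d,open("w1.pkl","wb")); cv2.imwrite("pics/w1.png",d["color"][:,:,::-1])
print(s["tool_pos"],s["eef_rot"],s["opening"],s["clock"]); print(d["T_tool_cam"].round(3),d["fx"],d.keys())
```

```text
[ 0.2510421  -0.57177626  0.24898144] [ 9.78667194e-01  2.05450376e-01 -2.23854715e-04 -7.85399245e-04] 0.999114473762908 0.1
[[ 0.     0.966  0.259  0.066]
 [ 1.    -0.     0.    -0.   ]
 [ 0.     0.259 -0.966 -0.135]
 [ 0.     0.     0.     1.   ]] 331.27882937577596 dict_keys(['color', 'fx', 'fy', 'cx', 'cy', 'T_tool_cam', 's'])
```

View pics/w1.png

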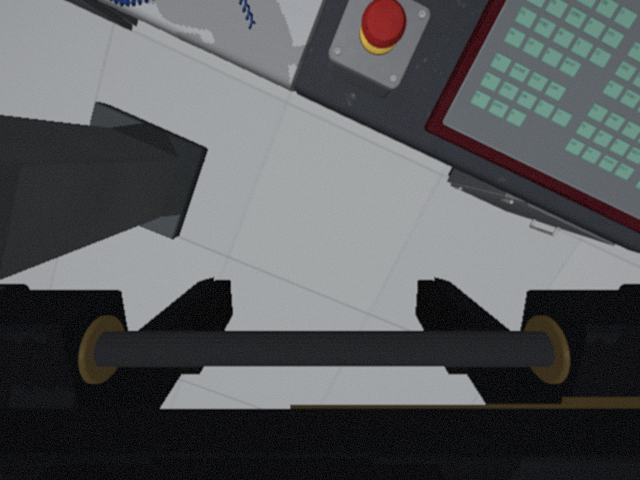

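The arm did not move: validation rejected the rows. The image still shows the start pose, with the console under the wrist. I'll give every row all its keys.

Request:
drive_tool --commands '[{"wx": 0,"wy": 0,"wz": 0,"dx": 0.035,"dy": -0.03,"dz": 0,"claw": 0}]' --grip_force 20

```text
clock: 0.25
tool_pos: [0.267, -0.5357, 0.249]
eef_rot: [0.98, 0.201, -0.002, 0.002]
contact_force: [0.8, -0.4, 0.1]
opening: 0.935
```

Request:
drive_tool --commands '[{"wx": 0,"wy": 0,"wz": 0,"dx": 0.035,"dy": -0.03,"dz": 0,"claw": 0},{"wx": 0,"wy": 0,"wz": 0,"dx": 0.035,"dy": -0.03,"dz": 0,"claw": 0},{"wx": 0,"wy": 0,"wz": 0,"dx": 0.035,"dy": -0.03,"dz": 0,"claw": 0},{"wx": 0,"wy": 0,"wz": 0,"dx": 0.035,"dy": -0.03,"dz": 0,"claw": 0},{"wx": 0,"wy": 0,"wz": 0,"dx": 0.035,"dy": -0.03,"dz": 0,"claw": 0},{"wx": 0,"wy": 0,"wz": 0,"dx": 0.035,"dy": -0.03,"dz": 0,"claw": 0},{"wx": 0,"wy": 0,"wz": 0,"dx": 0.035,"dy": -0.03,"dz": 0,"claw": 0},{"wx": 0,"wy": 0,"wz": 0,"dx": 0.035,"dy": -0.03,"dz": 0,"claw": 0},{"wx": 0,"wy": 0,"wz": 0,"dx": 0.035,"dy": -0.03,"dz": 0,"claw": 0},{"wx": 0,"wy": 0,"wz": 0,"dx": 0.035,"dy": -0.03,"dz": 0,"claw": 0}]'

```text
clock: 1.25
tool_pos: [0.4716, -0.1135, 0.2497]
eef_rot: [0.979, 0.205, -0.0, 0.0]
contact_force: [1.4, -0.4, 0.8]
opening: 0.022
```

Request:
drive_tool --commands '[{"wx": 0,"wy": 0,"wz": 0.14,"dx": 0,"dy": 0,"dz": 0,"claw": 0},{"wx": 0,"wy": 0,"wz": 0.14,"dx": 0,"dy": 0,"dz": 0,"claw": 0},{"wx": 0,"wy": 0,"wz": 0.12,"dx": 0,"dy": 0,"dz": 0,"claw": 0},{"wx": 0,"wy": 0,"wz": 0,"dx": 0,"dy": 0,"dz": 0,"claw": 0},{"wx": 0,"wy": 0,"wz": 0,"dx": 0,"dy": 0,"dz": 0,"claw": 0}]'

```text
clock: 1.75
tool_pos: [0.4711, -0.1152, 0.2496]
eef_rot: [1.0, 0.008, -0.0, 0.0]
contact_force: [-0.6, 0.3, -0.6]
opening: 0.003
```

Run:
```python
from plant import r, snapshot
from h import *
s=r.get_state(); d=snapshot("wrist"); d["s"]=s
pickle.dump(d,open("w2.pkl","wb")); cv2.imwrite("pics/w2.png",d["color"][:,:,::-1])
print(s["tool_pos"],s["eef_rot"],s["opening"],s["clock"]); print(d["fx"],d["cx"],d["cy"],d.keys())
```

```text
[ 0.47107592 -0.11520532  0.24964494] [ 9.99964393e-01  8.43774680e-03 -1.09006904e-04  7.05176703e-05] 0.002771721666655244 1.75
331.27882937577596 323.6967721557465 242.10191525146791 dict_keys(['color', 'fx', 'fy', 'cx', 'cy', 'T_tool_cam', 's'])
```

View pics/w2.png

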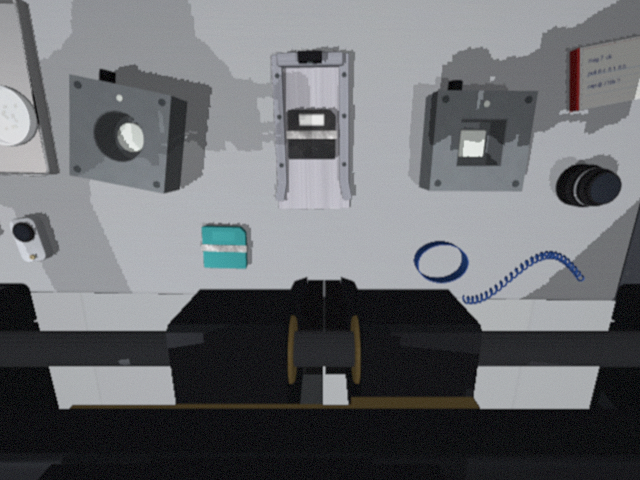

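The wrist view shows the nest with plate front corners near (279,208) and (351,209), and the pack at (312,134). The round key is at (131,137) and the turquoise decoy at (225,247), left of the nest front. I'll compute positions now.

```bash
cat >> h.py <<'E'
from scipy.spatial.transform import Rotation as Ro
def wW(d):
    T=np.eye(4); T[:3,:3]=Ro.from_quat(d["s"]["eef_rot"]).as_matrix(); T[:3,3]=d["s"]["tool_pos"]
    return np.linalg.inv(T@d["T_tool_cam"])
def blob(im,roi,lo,hi):
    u0,v0,u1,v1=roi; m=cv2.inRange(im[v0:v1,u0:u1],np.array(lo),np.array(hi))
    n,l,st,c=cv2.connectedComponentsWithStats(m); i=1+np.argmax(st[1:,4])
    ct,_=cv2.findContours((l==i).astype(np.uint8),0,2); ct=max(ct,key=len)
    return st[i]+[u0,v0,0,0,0],c[i]+[u0,v0],ct.reshape(-1,2)+[u0,v0]
E
python3 - <<'E'
from h import *
w=pickle.load(open("w2.pkl","rb")); W=wW(w); t=pickle.load(open("top0.pkl","rb")); Tm=t["world_to_cam"]
P=lambda n,u,v,z:print(n,ray(w,u,v,z,W).round(4))
im=w["color"]
for n,roi in [("round",(110,110,155,165)),("sq",(450,125,495,165))]:
    st,c,_=blob(im,roi,(170,170,165),(255,255,255)); print(st,c); P(n+" w",*c,.018)
for n,roi in [("round",(238,232,262,262)),("sq",(382,232,404,256))]:
    st,c,_=blob(t["color"],roi,(170,170,165),(255,255,255)); print(st,c); print(n,"top",ray(t,*c,.018).round(4))
P("plate FL",279,208,.004);P("plate FR",351,209,.004)
P("stop backL",276,52,.016);P("stop backR",348,50,.016)
for n,c in [("BL",(68,171)),("BR",(164,191)),("TL",(71,77)),("TR",(173,95))]: P("box "+n,*c,.04)
# pack mask rows/cols
for roi in [(284,95,342,165)]:
    st,c,ct=blob(im,roi,(0,0,0),(75,75,75)); print("pack",st,c)
    P("pack front",st[0]+st[2]/2,st[1]+st[3],.013);P("L",st[0],st[1]+10,.013);P("R",st[0]+st[2],st[1]+10,.013);P("top of lower",st[0]+st[2]/2,st[1],.013)
c=im[35:215,262:362,::-1]
big=cv2.resize(c,None,fx=3.3,fy=3.3,interpolation=cv2.INTER_CUBIC)
c2=cv2.resize(im[60:200,55:195,::-1],(594,594)[::-1] if 0 else (460,594),interpolation=cv2.INTER_CUBIC)
cv2.imwrite("pics/w2c.png",np.hstack([big,c2]));print(big.shape)
E
```

```text
[120 123  23  28 446] [132.21300448 135.79372197]
round w [0.5516 0.089  0.018 ]
[463 139  22  18 321] [472.96884735 148.15264798]
sq w [ 0.5452 -0.2725  0.018 ]
[247 243  10  11  71] [251.38028169 247.54929577]
round top [0.5512 0.0885 0.018 ]
[389 241   8  10  80] [392.5 245.5]
sq top [ 0.5504 -0.2727  0.018 ]
plate FL [ 0.4751 -0.0628  0.004 ]
plate FR [ 0.4754 -0.1463  0.004 ]
stop backL [ 0.6342 -0.0642  0.016 ]
stop backR [ 0.6372 -0.1361  0.016 ]
box BL [0.5153 0.1469 0.04  ]
box BR [0.4967 0.0512 0.04  ]
box TL [0.6032 0.1281 0.04  ]
box TR [0.589  0.0326 0.04  ]
pack [288 139  47  19 845] [311.26508876 148.36094675]
pack front [ 0.5321 -0.1004  0.013 ]
L [ 0.5411 -0.0749  0.013 ]
R [ 0.5419 -0.1257  0.013 ]
top of lower [ 0.5518 -0.1002  0.013 ]
(594, 330, 3)
```

View pics/w2c.png

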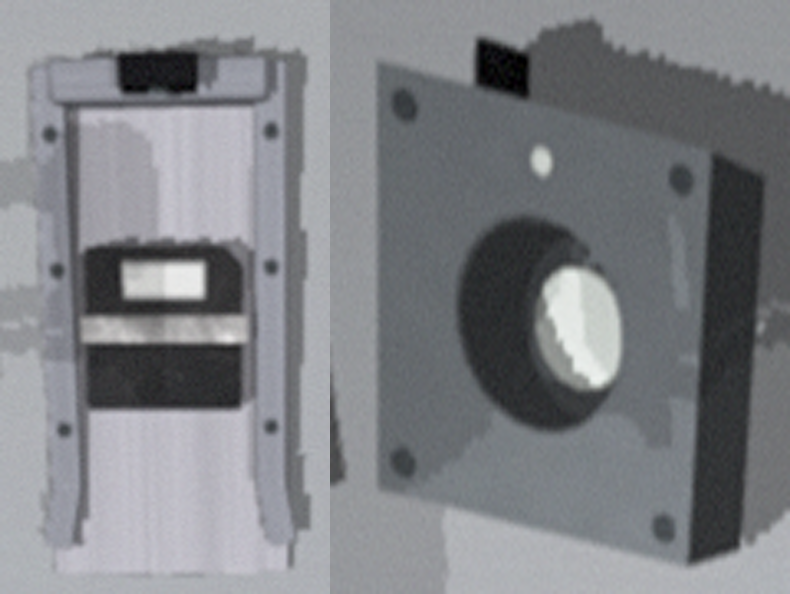

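The close-up shows the rails and the open front. The pack's front edge is at crop row 408, the clip at row 330 and the stop face at about row 103. In the right half, the key disc in the round well is centred at crop (578,328) and is clear.

Run:
```python
from h import *
w=pickle.load(open("w2.pkl","rb")); W=wW(w); t=pickle.load(open("top0.pkl","rb"))
a=[ray(w,262+u/3.3,35+v/3.3,.010,W) for u,v in [(66,105),(80,480),(253,105),(257,470)]]
print(np.round(a,4)); f=lambda p,q:np.arctan2((p-q)[1],(p-q)[0])
print("yaw",f(a[0],a[1]),f(a[2],a[3]))
print("stop face top",ray(w,262+160/3.3,35+100/3.3,.016,W).round(4))
for u,v in [(85,408),(242,406),(164,408)]: print("packfront",ray(w,262+u/3.3,35+v/3.3,.013,W).round(4))
print("key",ray(w,55+248/3.286,60+328/4.243,.018,W).round(4))
print("well",ray(w,55+(541-330)/3.286,60+324/4.243,.04,W).round(4))
b=[ray(t,220+u/4,200+v/4,.01) for u,v in [(378,80),(383,290),(460,80),(468,290)]]
print(np.round(b,4),f(b[0],b[1]),f(b[2],b[3]))
print("top well",ray(t,220+120/4,200+191/4,.04).round(4))
```

```text
[[ 0.6222 -0.0693  0.01  ]
 [ 0.5072 -0.0722  0.01  ]
 [ 0.6232 -0.1274  0.01  ]
 [ 0.5116 -0.132   0.01  ]]
yaw 0.025633038173514176 0.04088078898676232
stop face top [ 0.6227 -0.0988  0.016 ]
packfront [ 0.5309 -0.0745  0.013 ]
packfront [ 0.5325 -0.1263  0.013 ]
packfront [ 0.5314 -0.1006  0.013 ]
key [0.5501 0.0911 0.018 ]
well [0.55   0.0899 0.04  ]
[[ 0.6207 -0.0743  0.01  ]
 [ 0.4849 -0.0753  0.01  ]
 [ 0.6198 -0.1273  0.01  ]
 [ 0.4841 -0.1297  0.01  ]] 0.007241246690680172 0.017716872325059727
top well [0.5488 0.0892 0.04  ]
```

Nest yaw is about 0.025 rad and the centre line runs at y ≈ -0.101. The pack front is at x ≈ 0.531 and the stop face at ≈ 0.622. I'll descend behind the pack with the fingers closed.

Request:
drive_tool --commands '[{"wx": 0,"wy": 0,"wz": 0,"dx": 0.028,"dy": -0.013,"dz": 0,"claw": 0},{"wx": 0,"wy": 0,"wz": 0,"dx": 0,"dy": 0,"dz": 0.045,"claw": 0},{"wx": 0,"wy": 0,"wz": 0,"dx": 0,"dy": 0,"dz": 0.045,"claw": 0},{"wx": 0,"wy": 0,"wz": 0,"dx": 0,"dy": 0,"dz": 0.045,"claw": 0},{"wx": 0,"wy": 0,"wz": 0,"dx": 0,"dy": 0,"dz": 0.045,"claw": 0},{"wx": 0,"wy": 0,"wz": 0,"dx": 0,"dy": 0,"dz": 0.02,"claw": 0},{"wx": 0,"wy": 0,"wz": 0,"dx": 0,"dy": 0,"dz": 0.01,"claw": 0},{"wx": 0,"wy": 0,"wz": 0,"dx": 0,"dy": 0,"dz": 0,"claw": 0},{"wx": 0,"wy": 0,"wz": 0,"dx": 0,"dy": 0,"dz": 0,"claw": 0},{"wx": 0,"wy": 0,"wz": 0,"dx": 0,"dy": 0,"dz": 0,"claw": 0}]'

```text
clock: 2.8
tool_pos: [0.5, -0.1022, 0.0411]
eef_rot: [1.0, 0.007, 0.001, 0.0]
contact_force: [0.0, 0.5, -0.3]
opening: 0.005
```

Request:
drive_tool --commands '[{"wx": 0,"wy": 0,"wz": 0,"dx": 0,"dy": 0,"dz": 0.012,"claw": 0},{"wx": 0,"wy": 0,"wz": 0,"dx": 0,"dy": 0,"dz": 0.008,"claw": 0},{"wx": 0,"wy": 0,"wz": 0,"dx": 0,"dy": 0,"dz": 0.003,"claw": 0},{"wx": 0,"wy": 0,"wz": 0,"dx": 0,"dy": 0,"dz": 0,"claw": 0},{"wx": 0,"wy": 0,"wz": 0,"dx": 0,"dy": 0,"dz": 0,"claw": 0}]'

```text
clock: 3.3
tool_pos: [0.4989, -0.1019, 0.0166]
eef_rot: [1.0, 0.007, -0.0, 0.0]
contact_force: [-0.2, 0.4, 0.1]
opening: 0.004
```

Request:
drive_tool --commands '[{"wx": 0,"wy": 0,"wz": 0,"dx": 0.008,"dy": 0,"dz": 0,"claw": 0},{"wx": 0,"wy": 0,"wz": 0,"dx": 0.006,"dy": 0,"dz": 0,"claw": 0},{"wx": 0,"wy": 0,"wz": 0,"dx": 0.005,"dy": 0,"dz": 0,"claw": 0},{"wx": 0,"wy": 0,"wz": 0,"dx": 0.004,"dy": 0,"dz": 0,"claw": 0},{"wx": 0,"wy": 0,"wz": 0,"dx": 0.004,"dy": 0,"dz": 0,"claw": 0},{"wx": 0,"wy": 0,"wz": 0,"dx": 0.004,"dy": 0,"dz": 0,"claw": 0},{"wx": 0,"wy": 0,"wz": 0,"dx": 0.004,"dy": 0,"dz": 0,"claw": 0},{"wx": 0,"wy": 0,"wz": 0,"dx": 0.004,"dy": 0,"dz": 0,"claw": 0},{"wx": 0,"wy": 0,"wz": 0,"dx": 0.004,"dy": 0,"dz": 0,"claw": 0},{"wx": 0,"wy": 0,"wz": 0,"dx": 0.004,"dy": 0,"dz": 0,"claw": 0}]'

```text
clock: 4.3
tool_pos: [0.5463, -0.1013, 0.0167]
eef_rot: [1.0, 0.007, -0.0, 0.0]
contact_force: [-0.2, -0.1, 1.3]
opening: 0.002
```

Request:
drive_tool --commands '[{"wx": 0,"wy": 0,"wz": 0,"dx": 0.004,"dy": 0,"dz": 0,"claw": 0},{"wx": 0,"wy": 0,"wz": 0,"dx": 0.004,"dy": 0,"dz": 0,"claw": 0},{"wx": 0,"wy": 0,"wz": 0,"dx": 0.003,"dy": 0,"dz": 0,"claw": 0},{"wx": 0,"wy": 0,"wz": 0,"dx": 0,"dy": 0,"dz": 0,"claw": 0},{"wx": 0,"wy": 0,"wz": 0,"dx": 0,"dy": 0,"dz": 0,"claw": 0}]'

```text
clock: 4.8
tool_pos: [0.557, -0.1011, 0.0167]
eef_rot: [1.0, 0.007, 0.0, 0.0]
contact_force: [-1.0, 0.3, 0.7]
opening: 0.006
```

Run:
```python
from plant import r, snapshot
from h import *
s=r.get_state(); print(s["tool_pos"],s["contact_force"].round(2),s["clock"])
d=snapshot("wrist"); d["s"]=s; a=d["color"][:,:,::-1]; pickle.dump(d,open("w3.pkl","wb"))
t=snapshot("scene"); b=t["color"][210:300,280:400,::-1]
cv2.imwrite("pics/w3.png",np.hstack([cv2.resize(a[60:360,200:440],(440,550)),cv2.resize(b,(360,550) if 0 else (360,270)).repeat(1,0) if 0 else cv2.copyMakeBorder(cv2.resize(b,(360,270)),0,280,0,0,0)]))
```

```text
[ 0.55698457 -0.10111271  0.01670012] [-0.98  0.33  0.69] 4.8
```

View pics/w3.png

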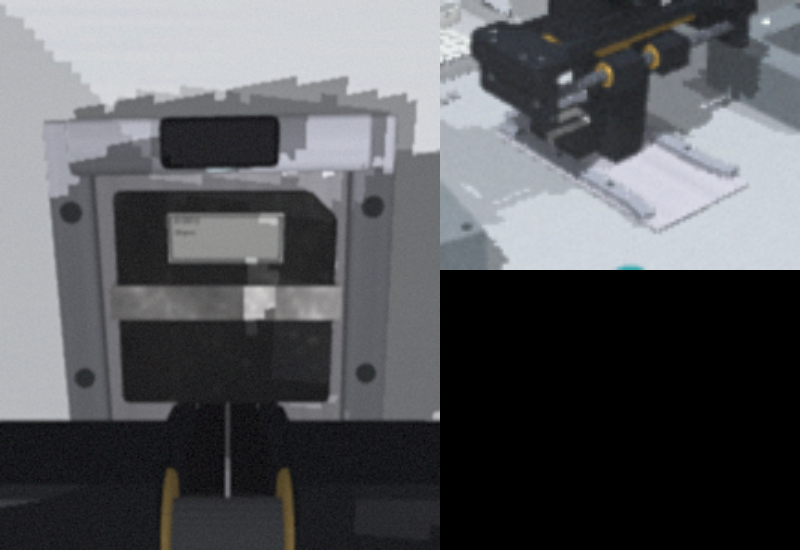

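The pack is square between the rails. Its leading edge (crop row 190) is about 4–5 mm short of the stop (row 172), and the fingers are centred behind it. I'll push on gently.

Request:
drive_tool --commands '[{"wx": 0,"wy": 0,"wz": 0,"dx": 0.002,"dy": 0,"dz": 0,"claw": 0},{"wx": 0,"wy": 0,"wz": 0,"dx": 0.002,"dy": 0,"dz": 0,"claw": 0},{"wx": 0,"wy": 0,"wz": 0,"dx": 0,"dy": 0,"dz": 0,"claw": 0},{"wx": 0,"wy": 0,"wz": 0,"dx": 0,"dy": 0,"dz": 0,"claw": 0}]'

```text
clock: 5.3
tool_pos: [0.5611, -0.1011, 0.0167]
eef_rot: [1.0, 0.007, 0.0, 0.0]
contact_force: [0.4, -0.2, 0.4]
opening: 0.007
```

Request:
drive_tool --commands '[{"wx": 0,"wy": 0,"wz": 0,"dx": 0.001,"dy": 0,"dz": 0,"claw": 0},{"wx": 0,"wy": 0,"wz": 0,"dx": 0,"dy": 0,"dz": 0,"claw": 0},{"wx": 0,"wy": 0,"wz": 0,"dx": 0,"dy": 0,"dz": 0,"claw": 0}]'

```text
clock: 5.6
tool_pos: [0.5615, -0.1011, 0.0167]
eef_rot: [1.0, 0.007, -0.0, 0.0]
contact_force: [-0.9, 0.5, 0.1]
opening: 0.005
```

Request:
drive_tool --commands '[{"wx": 0,"wy": 0,"wz": 0,"dx": 0.001,"dy": 0,"dz": 0,"claw": 0},{"wx": 0,"wy": 0,"wz": 0,"dx": 0,"dy": 0,"dz": 0,"claw": 0},{"wx": 0,"wy": 0,"wz": 0,"dx": 0,"dy": 0,"dz": 0,"claw": 0}]'

```text
clock: 5.9
tool_pos: [0.5616, -0.1012, 0.0166]
eef_rot: [1.0, 0.007, -0.001, 0.0]
contact_force: [-4.5, 0.4, 3.4]
opening: 0.004
```

Request:
drive_tool --commands '[{"wx": 0,"wy": 0,"wz": 0,"dx": 0.001,"dy": 0,"dz": 0,"claw": 0},{"wx": 0,"wy": 0,"wz": 0,"dx": 0,"dy": 0,"dz": 0,"claw": 0},{"wx": 0,"wy": 0,"wz": 0,"dx": 0,"dy": 0,"dz": 0,"claw": 0}]'

```text
clock: 6.2
tool_pos: [0.5617, -0.1012, 0.0166]
eef_rot: [1.0, 0.007, -0.002, 0.0]
contact_force: [-6.3, -0.2, 4.4]
opening: 0.005
```

The tool stalled at x = 0.5617 with the reaction force rising to 6 N, close to the predicted home position of 0.562. I'll back off, rise, and check.

Request:
drive_tool --commands '[{"wx": 0,"wy": 0,"wz": 0,"dx": -0.012,"dy": 0,"dz": 0,"claw": 0},{"wx": 0,"wy": 0,"wz": 0,"dx": -0.02,"dy": 0,"dz": 0,"claw": 0},{"wx": 0,"wy": 0,"wz": 0,"dx": -0.02,"dy": 0,"dz": 0,"claw": 0},{"wx": 0,"wy": 0,"wz": 0,"dx": 0,"dy": 0,"dz": -0.04,"claw": 0},{"wx": 0,"wy": 0,"wz": 0,"dx": 0,"dy": 0,"dz": -0.045,"claw": 0},{"wx": 0,"wy": 0,"wz": 0,"dx": 0,"dy": 0,"dz": -0.045,"claw": 0},{"wx": 0,"wy": 0,"wz": 0,"dx": 0,"dy": -0.045,"dz": 0,"claw": 0},{"wx": 0,"wy": 0,"wz": 0,"dx": 0,"dy": -0.045,"dz": 0,"claw": 0},{"wx": 0,"wy": 0,"wz": 0,"dx": 0,"dy": 0,"dz": 0,"claw": 0},{"wx": 0,"wy": 0,"wz": 0,"dx": 0,"dy": 0,"dz": 0,"claw": 0},{"wx": 0,"wy": 0,"wz": 0,"dx": 0,"dy": 0,"dz": 0,"claw": 0}]'

```text
clock: 7.3
tool_pos: [0.5115, -0.0128, 0.1468]
eef_rot: [1.0, 0.006, 0.001, 0.0]
contact_force: [0.2, -0.4, -0.3]
opening: 0.006
```

Run:
```python
from plant import r, snapshot
from h import *
s=r.get_state(); print(s["tool_pos"],s["eef_rot"],s["contact_force"].round(2),s["clock"])
d=snapshot("wrist"); d["s"]=s; a=d["color"][:,:,::-1]; pickle.dump(d,open("w4.pkl","wb"))
cv2.imwrite("pics/w4.png",a)
```

```text
[ 0.51151043 -0.01284065  0.14678054] [9.99979935e-01 6.26898171e-03 7.93598448e-04 4.45903503e-04] [ 0.22 -0.36 -0.31] 7.3
```

View pics/w4.png

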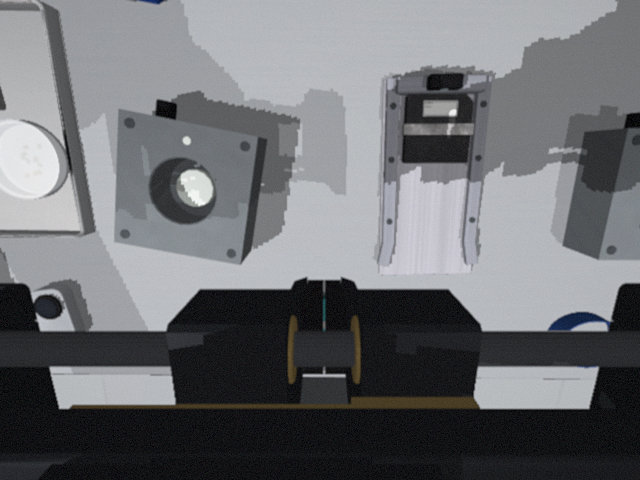

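The pack now touches the stop, with its edge at row ~93 against the stop, its front at row 163, and it sits centred between the rails. The round well is centred near (183,190) with the key at (195,188). I'll measure both.

Run:
```python
from h import *
w=pickle.load(open("w4.pkl","rb")); W=wW(w); im=w["color"]
print("packfront",ray(w,436,163,.013,W).round(4),"stop",ray(w,440,92,.016,W).round(4),"plate front",ray(w,425,274,.004,W).round(4))
st,c,ct=blob(im,(165,160,225,218),(140,140,135),(255,255,255)); e=cv2.fitEllipse(cv2.convexHull(ct.astype(np.int32))); print(st,e,ray(w,*e[0],.018,W).round(4))
st,c,ct=blob(im,(140,140,235,240),(0,0,0),(72,74,76)); e=cv2.fitEllipse(cv2.convexHull(ct.astype(np.int32))); print(st,e,ray(w,*e[0],.04,W).round(4))
k=np.array([ray(w,u,v,.04,W)[:2] for u,v in [(118,109),(267,136),(241,264),(114,240)]]); print(k.round(4),k.mean(0))
```

```text
packfront [ 0.5717 -0.1005  0.013 ] stop [ 0.623  -0.0974  0.016 ] plate front [ 0.4751 -0.1033  0.004 ]
[178 170  35  37 989] ((194.72451782226562, 187.57064819335938), (34.306129455566406, 38.47582244873047), 144.6685333251953) [0.5505 0.09   0.018 ]
[ 150  158   66   65 1953] ((182.25839233398438, 190.28038024902344), (61.814109802246094, 68.99676513671875), 132.7235870361328) [0.5506 0.0907 0.04  ]
[[0.6054 0.1293]
 [0.589  0.028 ]
 [0.4947 0.051 ]
 [0.5126 0.1459]] [0.55043944 0.08856282]
```

Request:
drive_tool --commands '[{"wx": 0,"wy": 0,"wz": 0,"dx": 0.014,"dy": -0.035,"dz": 0,"claw": 0},{"wx": 0,"wy": 0,"wz": 0,"dx": 0.014,"dy": -0.035,"dz": 0,"claw": 0},{"wx": 0,"wy": 0,"wz": 0,"dx": 0.012,"dy": -0.032,"dz": 0,"claw": 0},{"wx": 0,"wy": 0,"wz": 0,"dx": 0,"dy": 0,"dz": 0.04,"claw": 0},{"wx": 0,"wy": 0,"wz": 0,"dx": 0,"dy": 0,"dz": 0.04,"claw": 0},{"wx": 0,"wy": 0,"wz": 0,"dx": 0,"dy": 0,"dz": 0,"claw": 0},{"wx": 0,"wy": 0,"wz": 0,"dx": 0,"dy": 0,"dz": 0,"claw": 0},{"wx": 0,"wy": 0,"wz": 0,"dx": 0,"dy": 0,"dz": 0,"claw": 0}]'

```text
clock: 8.15
tool_pos: [0.5507, 0.0899, 0.0685]
eef_rot: [1.0, 0.006, 0.002, -0.0]
contact_force: [-0.2, -0.1, 0.5]
opening: 0.006
```

Over the well within 1 mm. Descending to just above the key (TCP z ≈ 0.031).

Request:
drive_tool --commands '[{"wx": 0,"wy": 0,"wz": 0,"dx": 0,"dy": 0,"dz": 0.014,"claw": 0},{"wx": 0,"wy": 0,"wz": 0,"dx": 0,"dy": 0,"dz": 0.012,"claw": 0},{"wx": 0,"wy": 0,"wz": 0,"dx": 0,"dy": 0,"dz": 0.01,"claw": 0},{"wx": 0,"wy": 0,"wz": 0,"dx": 0,"dy": 0,"dz": 0,"claw": 0},{"wx": 0,"wy": 0,"wz": 0,"dx": 0,"dy": 0,"dz": 0,"claw": 0}]'

```text
clock: 8.65
tool_pos: [0.549, 0.0908, 0.0304]
eef_rot: [1.0, 0.007, -0.0, 0.0]
contact_force: [-0.0, -0.1, 0.8]
opening: 0.008
```

Request:
drive_tool --commands '[{"wx": 0,"wy": 0,"wz": 0,"dx": 0,"dy": 0,"dz": 0.003,"claw": 0},{"wx": 0,"wy": 0,"wz": 0,"dx": 0,"dy": 0,"dz": 0.003,"claw": 0},{"wx": 0,"wy": 0,"wz": 0,"dx": 0,"dy": 0,"dz": 0.002,"claw": 0},{"wx": 0,"wy": 0,"wz": 0,"dx": 0,"dy": 0,"dz": 0,"claw": 0},{"wx": 0,"wy": 0,"wz": 0,"dx": 0,"dy": 0,"dz": 0,"claw": 0}]'

```text
clock: 9.15
tool_pos: [0.5495, 0.0908, 0.0243]
eef_rot: [1.0, 0.007, 0.0, -0.0]
contact_force: [-3.2, 0.2, 15.3]
opening: 0.008
```

The tip is at z = 0.0133 with 15 N of reaction, well past the 4.8 N spring hold, so the key has bottomed. Holding.

Request:
drive_tool --commands '[{"wx": 0,"wy": 0,"wz": 0,"dx": 0,"dy": 0,"dz": 0.0005,"claw": 0},{"wx": 0,"wy": 0,"wz": 0,"dx": 0,"dy": 0,"dz": 0,"claw": 0},{"wx": 0,"wy": 0,"wz": 0,"dx": 0,"dy": 0,"dz": 0,"claw": 0},{"wx": 0,"wy": 0,"wz": 0,"dx": 0,"dy": 0,"dz": 0,"claw": 0},{"wx": 0,"wy": 0,"wz": 0,"dx": 0,"dy": 0,"dz": 0,"claw": 0},{"wx": 0,"wy": 0,"wz": 0,"dx": 0,"dy": 0,"dz": 0,"claw": 0},{"wx": 0,"wy": 0,"wz": 0,"dx": 0,"dy": 0,"dz": 0,"claw": 0},{"wx": 0,"wy": 0,"wz": 0,"dx": 0,"dy": 0,"dz": 0,"claw": 0},{"wx": 0,"wy": 0,"wz": 0,"dx": 0,"dy": 0,"dz": 0,"claw": 0},{"wx": 0,"wy": 0,"wz": 0,"dx": 0,"dy": 0,"dz": 0,"claw": 0},{"wx": 0,"wy": 0,"wz": 0,"dx": 0,"dy": 0,"dz": 0,"claw": 0},{"wx": 0,"wy": 0,"wz": 0,"dx": 0,"dy": 0,"dz": 0,"claw": 0}]'

```text
clock: 10.35
tool_pos: [0.5495, 0.0908, 0.0243]
eef_rot: [1.0, 0.007, 0.001, -0.0]
contact_force: [-4.7, -0.0, 20.2]
opening: 0.003
```

Request:
drive_tool --commands '[{"wx": 0,"wy": 0,"wz": 0,"dx": 0,"dy": 0,"dz": 0,"claw": 0},{"wx": 0,"wy": 0,"wz": 0,"dx": 0,"dy": 0,"dz": 0,"claw": 0},{"wx": 0,"wy": 0,"wz": 0,"dx": 0,"dy": 0,"dz": 0,"claw": 0},{"wx": 0,"wy": 0,"wz": 0,"dx": 0,"dy": 0,"dz": 0,"claw": 0}]'

```text
clock: 10.75
tool_pos: [0.5495, 0.0908, 0.0243]
eef_rot: [1.0, 0.007, 0.001, -0.0]
contact_force: [-2.9, -0.6, 19.0]
opening: 0.005
```

Request:
drive_tool --commands '[{"wx": 0,"wy": 0,"wz": 0,"dx": 0,"dy": 0,"dz": -0.015,"claw": 0},{"wx": 0,"wy": 0,"wz": 0,"dx": 0,"dy": 0,"dz": -0.03,"claw": 0},{"wx": 0,"wy": 0,"wz": 0,"dx": 0,"dy": 0,"dz": -0.04,"claw": 0},{"wx": 0,"wy": 0,"wz": 0,"dx": 0,"dy": 0,"dz": -0.04,"claw": 0},{"wx": 0,"wy": 0,"wz": 0,"dx": -0.03,"dy": 0.03,"dz": 0,"claw": 0},{"wx": 0,"wy": 0,"wz": 0,"dx": -0.03,"dy": 0.03,"dz": 0,"claw": 0},{"wx": 0,"wy": 0,"wz": 0,"dx": 0,"dy": 0.03,"dz": 0,"claw": 0},{"wx": 0,"wy": 0,"wz": 0,"dx": 0,"dy": 0,"dz": 0,"claw": 0},{"wx": 0,"wy": 0,"wz": 0,"dx": 0,"dy": 0,"dz": 0,"claw": 0},{"wx": 0,"wy": 0,"wz": 0,"dx": 0,"dy": 0,"dz": 0,"claw": 0}]'

```text
clock: 11.75
tool_pos: [0.4911, 0.0013, 0.1472]
eef_rot: [1.0, 0.008, 0.0, -0.0]
contact_force: [-0.3, -0.1, -0.4]
opening: 0.004
```

Run:
```python
from plant import r, snapshot
from h import *
s=r.get_state(); print(s["tool_pos"],s["contact_force"].round(2),s["clock"])
d=snapshot("wrist"); d["s"]=s; cv2.imwrite("pics/w5.png",d["color"][:,:,::-1]); pickle.dump(d,open("w5.pkl","wb"))
```

```text
[0.4911435  0.00129034 0.14723855] [-0.32 -0.09 -0.42] 11.75
```

View pics/w5.png

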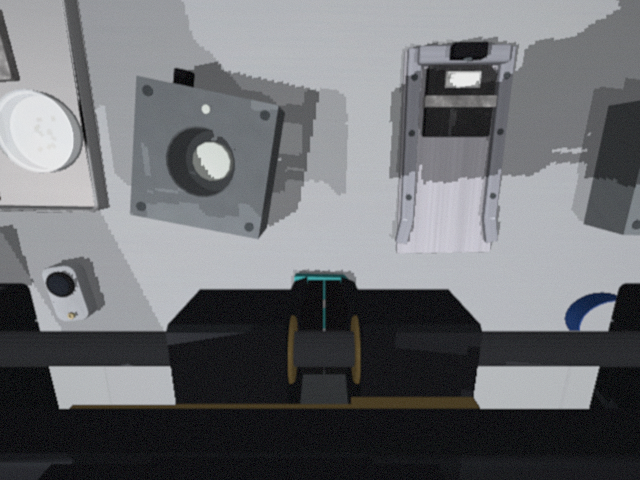

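The pack is still against the stop (rows 66–136) and square between the rails. The round key is back in view at (213,160), and the arm is clear of everything. Handing in.

```bash
python3 -c "
from plant import r
from h import *
w=pickle.load(open('w5.pkl','rb')); print(ray(w,457,136,.013,wW(w)).round(4))
print(r.finish_job())"
```

```text
[ 0.572  -0.1003  0.013 ]
the job is handed in; nothing more can be done
None
```

The job is handed in, and every check I could make says both steps worked; `finish_job` gives no verdict.

- **Pack:** I pushed the waffle pack about 40 mm along its nest with the closed fingertips until it stopped against the end stop, with about 6 N of reaction. The last image puts its front edge at x = 0.572 m, against 0.571 m expected when home. It looked square and centred between the rails, and was in the same place after the key press.
- **Round key:** I pressed it until it bottomed, with the fingertips about 13 mm above the worktop, as expected when fully down. The force was 15–20 N, well above the 4.8 N needed to hold it down. I held it for about 1.6 s and released it. The last image shows the key in view, but I did not measure its final height.
- **Everything else:** I went nowhere near the square key or the three bystanders. At the end the arm was clear, with about 0 N on the tool at 11.75 s.

My first two move calls were refused for incomplete rows, so the arm did not move then. I viewed 8 of the 10 pictures, and no check failed or disagreed.

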